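Set the projector's focus and lock it

TASK

The projector's focus has slipped and its lock ring is loose. Swing the focus lever until it lines up with the raised pointer fin on the housing, then hold the lever there while you turn the knurled lock ring clockwise by its pin until it is firmly snug on its gasket: nip it up without forcing it, and do not let the focus shift. Leave everything else where it is.

Things in the scene. Friction and masses are not known exactly. Their poses are not given: they have to be found in the camera images.
- projector: White box-shaped projector, 190 x 190 x 100 mm high, standing fixed on the shelf, lens pointing at the ceiling. Origin: centre of its underside, straight under the vertical lens axis; z up. On its deck (100 mm up) lies a metal flange, 112 mm diameter, 6 mm thick. The pointer fin is on its +y side.
- pointer (a point): Top middle of the pointer: a thin upright metal fin (4 mm thick, 14 mm long radially, top 128 mm above the shelf) at the edge of the flange, 66 mm from the lens axis. The direction from the lens axis to it is where the lever must point.
- focus_barrel (a joint): Turn of the focus barrel (black, 48 mm diameter, lens glass 142 mm above the shelf) in the housing, rad, counterclockwise from above positive, 0 when the lever is in line with the pointer; end stops at -0.9 and 0.9. Starts at 0.25 to 0.65. It stays where it is left (0.10 Nm, about 2.5 N at the lever's pin, turns it).
- focus_pin (a point): Upright round steel pin of the focus lever, 10 mm diameter, 42 mm from the lens axis, from the lever's top (132 mm above the shelf) to 162 mm; this point: on its axis, 150 mm up. The lever is a flat steel arm (10 mm wide, 126 to 132 mm up) fixed to the barrel, with a narrow tip beyond the pin, 57 mm from the axis.
- lock_ring: Knurled aluminium lock ring, 67 mm diameter, 13 mm high, threaded on the focus barrel just under the lever. Origin: on the lens axis at its underside. Turned clockwise (from above) it screws down 3 mm per rad. Its thread is stiff (0.22 Nm, 6 to 9 N at its pin), stiffer than the barrel in the housing: unless the lever is held on its clockwise side, the ring drags the barrel round with it.
- ring_pin (a point): Upright round aluminium pin on the lug of the lock ring, 10 mm diameter, 42 mm from the lens axis, clear of the lug from 125 to 162 mm above the shelf; this point: on its axis, 150 mm up. It starts 0.7 to 1.6 rad counterclockwise of the focus pin; the ring is snug with the pins still 0.3 to 0.95 rad apart. The open fingers can straddle both pins from above, one behind each.
- lens_cap: Bystander: black lens cap, 53 mm diameter, 11 mm high, lying on the projector's deck; origin at its underside.
- remote: Bystander: black remote control, 150 x 42 x 16 mm, beside the projector.
- bottle_opener: Bystander: flat steel bottle opener, 137 mm long, beside the projector.
- cat: Bystander: white ceramic cat figurine, 126 mm high, behind the projector.
- mug: Bystander: blue ceramic mug, 90 mm high, behind the projector.
- cartridge0: Bystander: grey game cartridge, 78 x 22 x 62 mm, standing in the clear tray.
- cartridge1: Bystander: as cartridge0.
- cartridge2: Bystander: as cartridge0.
- cartridge3: Bystander: as cartridge0.
- gasket (a point): Centre of the top of the rubber gasket that the lock ring tightens on, 108 mm above the shelf. Where in its turn the ring meets it differs each time and cannot be read from the ring's direction. Past that point it yields elastically, 3 Nm per rad more; 12 to 16 N at the ring's pin is firmly snug, over 18 N crushes it. Released, it springs back a little and stays tight.

How it is judged:
By the outcome, as a careful person would: the job done as asked, in the order asked, and still so for the second after the job is handed in, with the robot touching nothing.
It also fails if it takes over 61 s, if anything falls off the work surface, if the arm or the gripper's body presses on something with over 40 N, if the wrist force passes 120 N, or if a joint passes its speed limit or range.

ROBOT

A 6-joint arm with a two-finger parallel gripper is mounted at the origin on the work surface. World frame = base frame: x ahead of the robot, y to its left, z up, the work surface at z = 0. Lengths are in m, angles in rad, forces in N, time in s.
With the tool pointing down it reaches from about 0.35 to 0.85 m from the base axis. Payload 8.1 kg.
Tool frame: the origin (TCP) lies at the very end of the fingers, on their centre line; the grasp point (between the pads) lies 19 mm behind it; z points along the fingers, y is the line along which they close (so a half turn about z gives the same grasp; the last joint's range is limited). The gripper opens to 93 mm and grips with 3 to 60 N. Pads are 15 mm wide; open, the fingers measure 128 mm over their backs; the gripper's body (75 mm by 188 mm) begins 65 mm behind the grasp point.
Start: joints at [-1.33, 0.13, 1.488, -0, 1.523, -0.085], TCP at [0.192, -0.568, 0.219] pointing down, gripper open.
Joint ranges: [-2.96, 2.96], [-0.89, 2.26], [0.02, 2.5], [-1.34, 4.48], [0, 2.73], [-2.66, 2.66]. Speed limits (rad/s): [2.39, 2.39, 2.79, 3.14, 3.14, 3.14].

INTERFACE

Orientations are given as a rotation vector (axis times angle).
In Python, from plant import monitor, eyes, ticket gives the robot as it stands.
- The arm moves only by the tool arm_command, never from a script. Its argument "deltas" is a list that holds one entry, the list of rows, each a list of 6 numbers: the shift along the world's x, y, z in cm, then the turn, a rotation vector about the world's x, y, z in degrees. In form: [[[tx, ty, tz, rx, ry, rz], ...]]. A call has 1 to 12 rows; each row shifts and turns the commanded pose from where the row before left it; what a row does not reach is not made up. A row lasts 1/12 s, in which the tool goes at most 41.7 mm and 7.16 degrees, less where a joint would pass 70% of its speed; a pose out of reach is approached as far as the arm can. A call is refused whole if a number of a shift passes 4.17 or a number of a turn 7.16, either way. A call with a gripper value outside its range is refused whole. "gripper" is the opening, from -1 (shut) to 1 (fully open), set as the call begins (left out, the last holds). The fingers move at their own pace and stop on an object; "squeeze" is the grip in N (left out, the last holds). Time passes only in rows, so rows that do not move let the fingers close. It gives the time, the measured TCP pose, the force, the opening and the grip force at its end, in the units of the state.
- monitor.read_state(): the state, without advancing time (a new reading comes with each control period).
- eyes.read_camera(name): name is "scene" or "top"; returns the picture (420x560x3 uint8, blue, green, red); there is no depth.
- eyes.camera_model(name): a dict with "fx", "fy", "cx", "cy" (pixels), "rvec" (rotation vector, rad) and "tvec" (3), from world to camera coordinates, as OpenCV has them. Camera axes: x right, y down, z forward; pixel columns grow to the right and rows downward; lengths in m; the calibration is good to about 2 mm. A picture is of the moment at which its call begins. camera_model takes no time and is no camera call.
- ticket.close_job(): hands the job in; it is judged then, once.
The state is a dict: "t": time; "q": joint angles; "dq": joint speeds; "joint_torque": joint torques, N m; "tool_pos": TCP position; "orientation": TCP orientation; "force": force on the tool from outside, world axes, zero at the start; "wrist_torque": the same for the moment, N m; "opening": finger opening in m; "gripper_force": force on a finger pad.
Only numpy, scipy, OpenCV 4.12 (cv2) and the standard library are available. Lean on these libraries where they do the work, as an engineer would, in place of code of your own. Each camera call takes 0.05 s, during which the arm holds its last target. There are 200 camera calls.

## Working session

There is one attempt and no reset: what is moved stays moved. The work goes in short steps, Python scripts to look and compute and a tool call to move; the robot and the scene stay as the last step left them, time stands still between calls to the robot, and variables do not carry over. Pictures are saved under pics/ and viewed, at most 10 in all, crops included, and the job is handed in when it is done.

Besides the shell and the picture viewer there is one more tool, called in YAML: its name, and indented under it one key for each argument. arm_command: Moves the arm, as the interface text tells. Its arguments: {"type":"object","properties":{"deltas":{"type":"array"},"gripper":{"type":"number"},"squeeze":{"type":"number"}},"required":["deltas"]}

```bash
mkdir -p pics; ls
cat > h.py <<'E'
import numpy as np, cv2
from plant import monitor, eyes, ticket
def cam(n):
    m=eyes.camera_model(n); K=np.array([[m['fx'],0,m['cx']],[0,m['fy'],m['cy']],[0,0,1.]])
    return K,cv2.Rodrigues(np.array(m['rvec'],float))[0],np.array(m['tvec'],float).reshape(3)
def ray(n,u,v,z):
    K,R,t=cam(n); d=R.T@np.linalg.solve(K,[u,v,1.]); c=-R.T@t
    return c+d*(z-c[2])/d[2]
def proj(n,P):
    K,R,t=cam(n); p=K@(R@np.array(P,float)+t); return p[:2]/p[2]
E
python3 - <<'E'
from h import *
for n in('scene','top'):
    im=eyes.read_camera(n); cv2.imwrite(f'pics/{n}0.png',im)
    K,R,t=cam(n); print(n,K[0,0],K[1,1],-R.T@t, R[2])
s=monitor.read_state(); print({k:np.round(v,3).tolist() for k,v in s.items()})
E
```

```text
pics
scene 424.0813580421396 424.0813580421396 [1.03623189 0.27305268 0.97076315] [-0.41328852 -0.40503043 -0.81556297]
top 444.261704957605 444.261704957605 [ 0.46605443 -0.11669268  1.03737073] [ 0.13332853  0.00259398 -0.9910685 ]
{'t': 0.1, 'q': [-1.33, 0.131, 1.489, 0.0, 1.523, -0.085], 'dq': [-0.001, -0.002, -0.001, 0.002, 0.0, -0.0], 'joint_torque': [0.001, -56.134, -49.31, 0.077, 0.029, -0.0], 'tool_pos': [0.192, -0.568, 0.218], 'orientation': [-3.098, -0.509, 0.0], 'force': [0.068, -0.583, 0.436], 'wrist_torque': [-0.005, 0.008, -0.046], 'gripper_force': 0.0, 'opening': 0.093}
```

View pics/scene0.png

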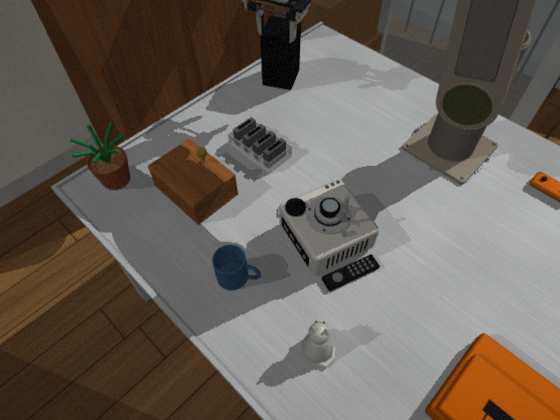

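View pics/top0.png

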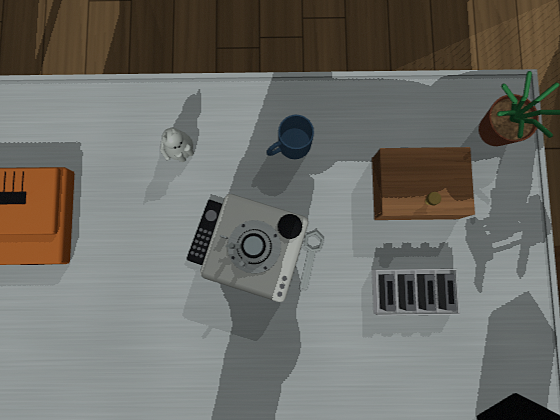

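The top view shows the projector centred near (255,248), with the lens at about (254,245) and the cap at (290,226). In the scene view the lens is near (330,208). I'll zoom in on both.

Run:
```python
from h import *
a=cv2.imread('pics/top0.png')[190:305,195:315]; b=cv2.imread('pics/scene0.png')[170:250,275:385]
cv2.imwrite('pics/tc.png',cv2.resize(a,None,fx=5,fy=5,interpolation=cv2.INTER_CUBIC))
cv2.imwrite('pics/sc.png',cv2.resize(b,None,fx=7,fy=7,interpolation=cv2.INTER_CUBIC))
```

```text
(no output)
```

View pics/tc.png

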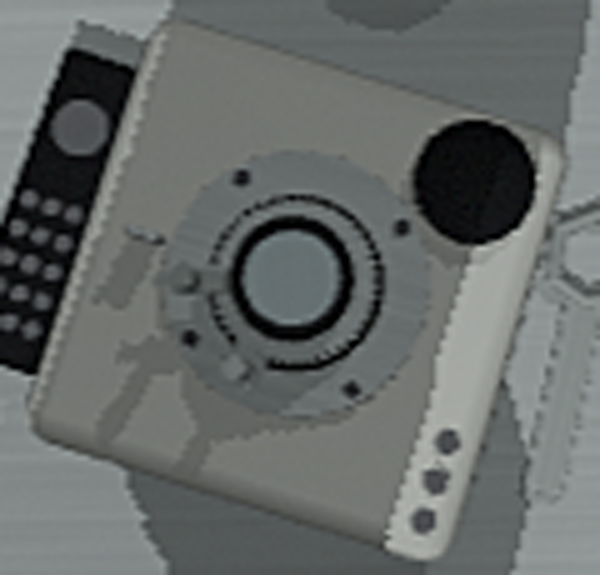

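View pics/sc.png

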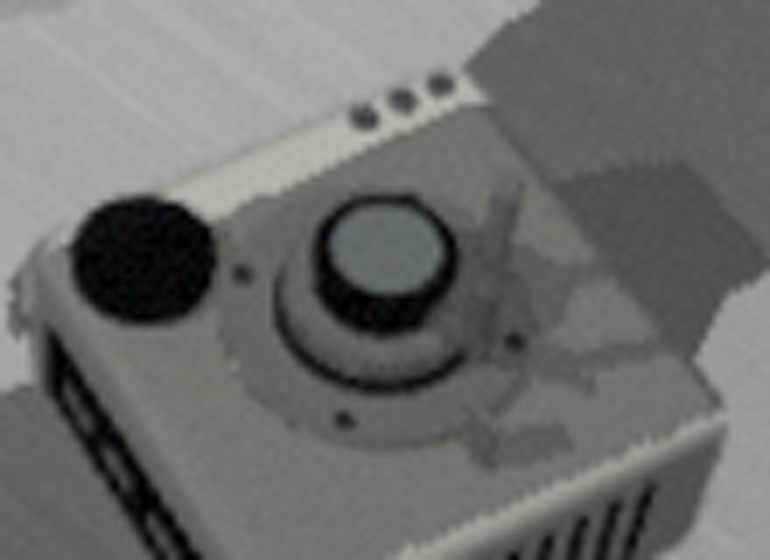

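The top crop shows the lens glass at crop (293,277), the fin top at (147,237), the focus pin at about (187,277) and the ring pin at about (237,370). The scene crop shows the two pins overlapping near (490,250). Next I'll turn these into positions.

Run:
```python
from h import *
im=cv2.imread('pics/top0.png')
f=lambda c,r:(195+(c+.5)/5-.5,190+(r+.5)/5-.5)
# glass blob by mask inside dark barrel
g=cv2.cvtColor(im,cv2.COLOR_BGR2GRAY)
m=((g<50)*255).astype(np.uint8); m[:225]=0;m[265:]=0;m[:,:238]=0;m[:,270:]=0
cs,_=cv2.findContours(m,cv2.RETR_EXTERNAL,cv2.CHAIN_APPROX_NONE)
for k in cs:
    if cv2.contourArea(k)>150: print('barrel',cv2.fitEllipse(k))
C=ray('top',*f(293,277),.142)
print('C',C)
for n,c,z in(('fin',(147,237),.128),('fp',(187,277),.162),('rp',(237,370),.162),('cap',(475,182),.111)):
    P=ray('top',*f(*c),z); d=P-C; print(n,P,np.hypot(*d[:2])*1e3,np.degrees(np.arctan2(d[1],d[0])))
    print('  in scene crop',(proj('scene',P)-[275,170]+.5)*7-.5)
# deck corners
for c in((170,25),(560,150),(415,555),(35,415)): print(ray('top',*f(*c),.1))
a=im[225:275,220:262]; a=cv2.createCLAHE(3,(1,1)).apply(cv2.cvtColor(a,cv2.COLOR_BGR2GRAY))
cv2.imwrite('pics/tc2.png',cv2.resize(a,None,fx=12,fy=12,interpolation=cv2.INTER_CUBIC))
```

```text
barrel ((252.9391632080078, 245.2610321044922), (23.678325653076172, 24.363313674926758), 9.403849601745605)
C [ 0.51906754 -0.06397518  0.142     ]
fin [ 0.53694137 -0.00331856  0.128     ] 63.235275043748956 73.58120950266243
  in scene crop [492.4576833  404.27419743]
fp [ 0.51834227 -0.02340202  0.162     ] 40.57964706160321 91.02408134654647
  in scene crop [493.252257   280.26331313]
rp [ 0.48174671 -0.04309805  0.162     ] 42.763279848135156 150.77751601946267
  in scene crop [516.25380023 185.28460794]
cap [ 0.55981829 -0.13853921  0.111     ] 84.97304795008405 -61.34250142257752
  in scene crop [152.83182205 248.94912683]
[ 0.62991709 -0.00918828  0.1       ]
[ 0.5741785  -0.17508232  0.1       ]
[ 0.4058616  -0.11170783  0.1       ]
[0.46507129 0.0466449  0.1       ]
```

View pics/tc2.png

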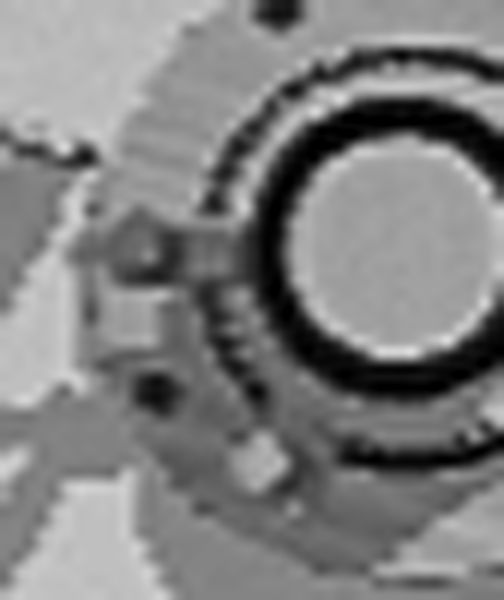

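First move: go to a hover above the two pins. The initial estimates agree with the given sizes (radii of 41, 43 and 63 mm), and I'll refine the axis and yaw from the saved pictures afterwards.

arm_command:
  deltas:
    - [[1.91,3.37,0,0,0,6.4],[1.91,3.37,0,0,0,6.4],[1.91,3.37,0,0,0,6.4],[1.91,3.37,0,0,0,6.4],[1.91,3.37,0,0,0,6.4],[1.91,3.37,0,0,0,6.4],[1.91,3.37,0,0,0,6.4],[1.91,3.37,0,0,0,6.4],[1.91,3.37,0,0,0,6.4],[1.91,3.37,0,0,0,6.4],[1.91,3.37,0,0,0,6.4],[1.91,3.37,0,0,0,6.4]]
  gripper: 1

```text
t: 1.1
tool_pos: [0.4216, -0.1621, 0.2184]
orientation: [-2.107, -2.33, 0.0]
force: [0.3, -1.0, 0.8]
opening: 0.0931
gripper_force: 0.0
```

```bash
cat >> h.py <<'E'
def tool():
    s=monitor.read_state(); R=cv2.Rodrigues(np.array(s['orientation'],float))[0]; y=R[:,1]
    return s,np.array(s['tool_pos']),(np.degrees(np.arctan2(y[1],y[0])))%180
E
python3 - <<'E'
from h import *
g=cv2.cvtColor(cv2.imread('pics/top0.png'),cv2.COLOR_BGR2GRAY)
lsd=cv2.createLineSegmentDetector()
for n,bx,L0 in(('top',(190,185,320,310),18),('scene',(270,175,385,275),18)):
    g=cv2.cvtColor(cv2.imread(f'pics/{n}0.png'),cv2.COLOR_BGR2GRAY)[bx[1]:bx[3],bx[0]:bx[2]]
    for l in lsd.detect(g)[0][:,0]:
        a,b=[ray(n,l[i]+bx[0],l[i+1]+bx[1],.1)for i in(0,2)]; d=b-a; L=np.hypot(*d[:2])
        if L>.05:
            ang=np.degrees(np.arctan2(d[1],d[0])); print(n,'len %.3f yaw %.1f'%(L,(ang+45)%90-45),np.round(a[:2],3),np.round(b[:2],3), np.round(l+np.array([bx[0],bx[1]]*2),1))
# scene glass centre: dark barrel rim + glass ellipse; flange screws etc
f=lambda c,r:(275+(c+.5)/7-.5,170+(r+.5)/7-.5)
print('C scene',ray('scene',*f(391,249),.142))
print('C top',ray('top',252.65,245.1,.142),ray('top',252.94,245.26,.142))
s,p,y=tool(); print(s['t'],p,y,s['opening'])
E
```

```text
top len 0.106 yaw -19.9 [0.52  0.072] [0.62  0.036] [189.8 246.6 207.4 199.6]
top len 0.146 yaw -18.1 [0.623 0.   ] [0.484 0.046] [224.3 197.7 202.2 263.2]
top len 0.087 yaw -18.9 [ 0.485 -0.146] [ 0.567 -0.174] [293.7 262.  306.3 222.9]
top len 0.081 yaw -16.9 [ 0.406 -0.124] [ 0.484 -0.147] [283.4 300.3 294.1 262.5]
top len 0.106 yaw -16.7 [ 0.523 -0.133] [ 0.421 -0.103] [287.3 244.2 273.3 293.2]
top len 0.096 yaw -10.7 [ 0.648 -0.191] [ 0.554 -0.174] [313.5 185.5 306.1 229.2]
top len 0.053 yaw 8.4 [ 0.461 -0.082] [ 0.454 -0.03 ] [263.2 273.7 238.1 277.8]
top len 0.146 yaw -18.3 [0.461 0.043] [ 0.415 -0.095] [203.1 274.5 269.6 296. ]
top len 0.128 yaw -17.7 [ 0.592 -0.133] [ 0.631 -0.011] [286.7 211.3 229.5 194. ]
scene len 0.118 yaw -20.2 [0.647 0.036] [0.537 0.077] [326.3 273.4 370.2 253.7]
scene len 0.167 yaw -18.2 [ 0.594 -0.17 ] [ 0.646 -0.011] [278.1 208.5 311.2 260.1]
scene len 0.125 yaw -17.7 [ 0.665 -0.008] [ 0.627 -0.127] [306.8 266.2 281.1 226.1]
scene len 0.059 yaw -18.9 [ 0.473 -0.122] [ 0.418 -0.103] [323.7 192.  343.  184. ]
scene len 0.170 yaw -18.1 [ 0.64  -0.002] [0.478 0.051] [315.7 260.8 376.2 231.9]
scene len 0.062 yaw -19.4 [0.535 0.021] [ 0.594 -0.   ] [351.7 239.1 329.3 249.1]
scene len 0.053 yaw -19.3 [0.469 0.044] [0.519 0.026] [376.1 228.  357.7 236.2]
scene len 0.076 yaw -16.0 [ 0.444 -0.023] [ 0.423 -0.096] [360.8 206.7 343.7 186.4]
scene len 0.063 yaw -18.8 [ 0.464 -0.136] [ 0.524 -0.156] [322.  187.1 300.7 195.9]
C scene [ 0.51976675 -0.06453675  0.142     ]
C top [ 0.51887857 -0.06286685  0.142     ] [ 0.51855036 -0.06344983  0.142     ]
1.1 [ 0.42157292 -0.16213128  0.21844732] 5.772990746926794 0.09308148823137473
```

Deck edges give yaw −18.0°, so the fin direction is 72°. The axis is (0.519, −0.0638). I'm moving over the chord midpoint and descending around the pins.

arm_command:
  deltas:
    - [[1.92,3.32,0,0,0,6.3],[1.92,3.32,0,0,0,6.3],[1.92,3.32,0,0,0,6.3],[1.92,3.32,0,0,0,6.3],[0,0,0,0,0,0],[0,0,-1.35,0,0,0],[0,0,-1.35,0,0,0],[0,0,-1.35,0,0,0],[0,0,-1.35,0,0,0],[0,0,-1.35,0,0,0],[0,0,-1.35,0,0,0],[0,0,0,0,0,0]]
  gripper: 1
  squeeze: 5

```text
t: 2.1
tool_pos: [0.4957, -0.0311, 0.1342]
orientation: [-1.553, -2.725, 0.003]
force: [-0.6, 0.8, -0.2]
opening: 0.0931
gripper_force: 0.0
```

Run:
```python
from h import *
s,p,y=tool(); print(s['t'],p,y,s['opening'],s['force'])
im=eyes.read_camera('scene'); b=im[110:250,260:400]
cv2.imwrite('pics/s1.png',cv2.resize(b,None,fx=4.2,fy=4.2,interpolation=cv2.INTER_CUBIC))
```

```text
2.1 [ 0.49569574 -0.03109621  0.13418933] 30.634434227752724 0.09305122068758034 [-0.57004454  0.75135817 -0.17222393]
```

View pics/s1.png

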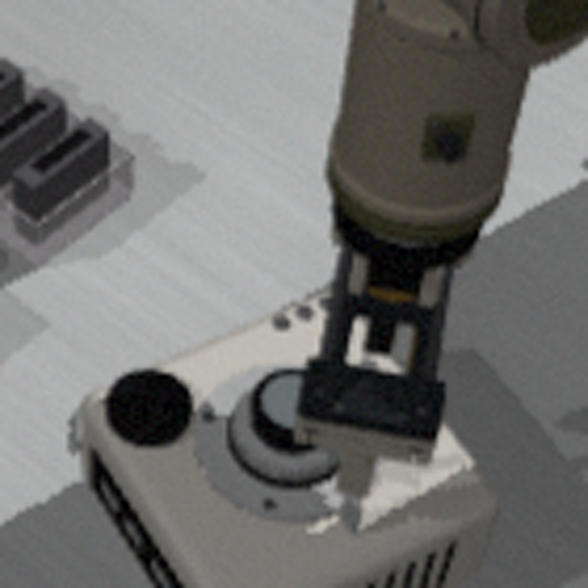

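The picture shows the gripper lowered around the pins, left of the lens and clear of the barrel, with force near zero. I'll correct the small residual error and close to near contact.

arm_command:
  deltas:
    - [[0.27,0.16,0.25,0,0,0.4],[0,0,0,0,0,0],[0,0,0,0,0,0],[0,0,0,0,0,0],[0,0,0,0,0,0],[0,0,0,0,0,0]]
  gripper: 0.25
  squeeze: 4

```text
t: 2.65
tool_pos: [0.5009, -0.0297, 0.1405]
orientation: [1.545, 2.735, 0.0]
force: [-0.8, -0.2, -0.7]
opening: 0.0599
gripper_force: 0.0
```

Run:
```python
from h import *
s,p,y=tool(); print(s['t'],p,y,s['opening'],s['force'],s['gripper_force'],s['wrist_torque'])
```

```text
2.65 [ 0.5009138  -0.02965092  0.14046869] 31.066360656439283 0.05989501576158107 [-0.75733485 -0.20920084 -0.66263565] 0.0 [-0.0239299  -0.10198606 -0.05608465]
```

arm_command:
  deltas:
    - [[-0.25,0,-0.35,0,0,0],[0,0,0,0,0,0],[0,0,0,0,0,0],[0,0,0,0,0,0],[0,0,0,0,0,0],[0,0,0,0,0,0]]
  gripper: 0.0
  squeeze: 4

```text
t: 3.15
tool_pos: [0.4983, -0.029, 0.1365]
orientation: [-1.545, -2.735, -0.001]
force: [2.0, 5.1, 0.1]
opening: 0.0507
gripper_force: 4.0
```

```bash
cat > st.py <<'E'
from h import *
s,p,y=tool(); np.set_printoptions(precision=4,suppress=True)
C=np.array([.519,-.0638]); d=p[:2]-C
o=s['opening']; print('t',s['t'],p,'beta(tool) %.2f pos: r %.1f ang %.1f'%(y+90,np.hypot(*d)*1e3,np.degrees(np.arctan2(d[1],d[0]))),'open %.2f theta %.1f'%(o*1e3,np.degrees(2*np.arcsin((o-.01)/.084))),'F',np.array(s['force']),'grip %.2f'%s['gripper_force'],np.array(s['wrist_torque']))
E
python3 st.py
```

```text
t 3.15 [ 0.4983 -0.029   0.1365] beta(tool) 121.09 pos: r 40.5 ang 120.8 open 50.67 theta 57.9 F [1.9949 5.1323 0.1171] grip 4.00 [ 0.7524 -0.4528  0.1768]
```

The pins are captured: 50.7 mm opening means they are 58° apart, which agrees with vision. Now I'll swing both rigidly about the lens axis to bring the lever to the fin (−20°).

arm_command:
  deltas:
    - [[0.122,0.07,0,0,0,-2],[0.125,0.066,0,0,0,-2],[0.127,0.062,0,0,0,-2],[0.129,0.057,0,0,0,-2],[0.131,0.053,0,0,0,-2],[0.133,0.048,0,0,0,-2],[0.135,0.043,0,0,0,-2],[0.136,0.039,0,0,0,-2],[0.137,0.034,0,0,0,-2],[0.138,0.029,0,0,0,-2],[0,0,0,0,0,0],[0,0,0,0,0,0]]

```text
t: 4.15
tool_pos: [0.5111, -0.0248, 0.1365]
orientation: [-1.995, -2.426, 0.001]
force: [-1.0, 0.9, 1.5]
opening: 0.0503
gripper_force: 4.0
```

```bash
python3 st.py
python3 - <<'E'
from h import *
im=eyes.read_camera('top'); b=im[205:285,205:290]
cv2.imwrite('pics/t2.png',cv2.resize(b,None,fx=7,fy=7,interpolation=cv2.INTER_CUBIC))
E
```

```text
t 4.15 [ 0.5111 -0.0248  0.1365] beta(tool) 101.12 pos: r 39.8 ang 101.5 open 50.32 theta 57.4 F [-0.9723  0.8565  1.5003] grip 4.01 [ 0.2273  0.0965 -0.094 ]
```

View pics/t2.png

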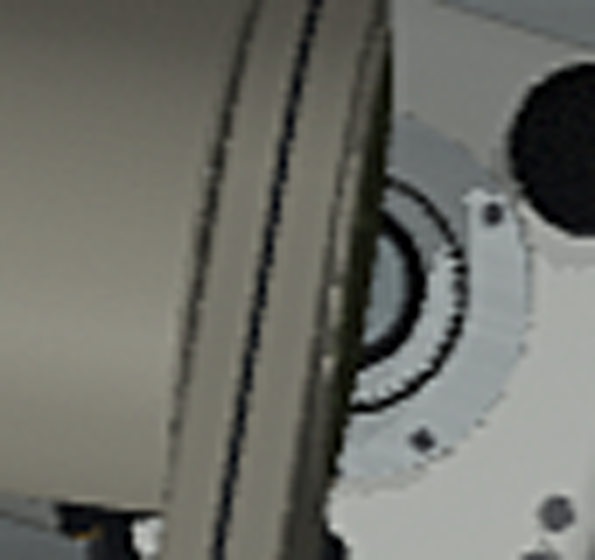

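The arm hides the lever here. I'll open, lift and step aside to check the alignment before tightening.

arm_command:
  deltas:
    - [[0,0,0,0,0,0],[0,0,0,0,0,0],[0,0,0,0,0,0],[0,0,2,0,0,0],[0,0,2,0,0,0],[0,0,2,0,0,0],[0,0,2,0,0,0],[0,4,0,0,0,0],[0,4,0,0,0,0],[0,4,0,0,0,0],[0,4,0,0,0,0],[0,0,0,0,0,0]]
  gripper: 0.6

```text
t: 5.2
tool_pos: [0.5107, 0.1414, 0.2168]
orientation: [-1.99, -2.429, -0.004]
force: [1.3, -0.2, 0.7]
opening: 0.0747
gripper_force: 0.0
```

```bash
python3 st.py
python3 - <<'E'
from h import *
im=eyes.read_camera('top'); cv2.imwrite('pics/top3.png',im); b=im[220:275,212:272]
b=cv2.resize(b,None,fx=10,fy=10,interpolation=cv2.INTER_CUBIC)
b=cv2.createCLAHE(2.5,(1,1)).apply(cv2.cvtColor(b,cv2.COLOR_BGR2GRAY))
cv2.imwrite('pics/t3.png',b)
cv2.imwrite('pics/scene3.png',eyes.read_camera('scene'))
E
```

```text
t 5.2 [0.5107 0.1414 0.2168] beta(tool) 101.37 pos: r 205.4 ang 92.3 open 74.65 theta 100.7 F [ 1.261  -0.2479  0.7475] grip 0.00 [-0.0525 -0.0954  0.033 ]
```

View pics/t3.png

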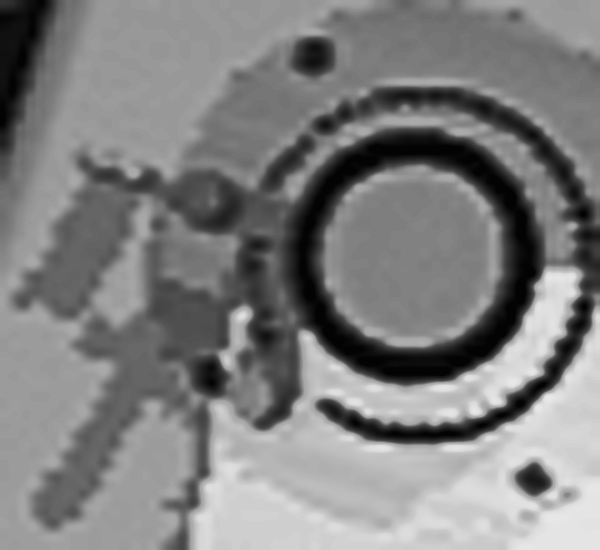

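The picture clearly shows the glass centre at crop (413,255), the focus pin top at about (202,197), and the fin line from (82,160) to (160,185), in line with the lever tip. I'll compute the angles.

Run:
```python
from h import *
f=lambda c:(212+(c[0]+.5)/10-.5,220+(c[1]+.5)/10-.5)
C=ray('top',*f((413,255)),.142); print('C',C)
for n,c,z in(('finTop',(122,167),.128),('fin in',(160,182),.128),('fin out',(82,156),.128),('fp',(200,196),.162),('fp2',(207,199),.162),('rp',(252,375),.162)):
    d=ray('top',*f(c),z)-C; print(n,np.round(np.hypot(*d[:2])*1e3,1),np.round(np.degrees(np.arctan2(d[1],d[0])),1))
# predicted crop pixels for ideal geometry, fin at 72 deg
C=np.array([C[0],C[1],0])
P=lambda r,a,z:np.round((proj('top',C+[r*np.cos(np.radians(a)),r*np.sin(np.radians(a)),z])-[212,220]+.5)*10-.5,0)
for a in(70,72,74): print(a,'fin top in/out',P(.059,a,.128),P(.073,a,.128),'fin base out',P(.073,a,.106),'pin top/base',P(.042,a,.162),P(.042,a,.132))
b=cv2.imread('pics/top3.png')[228:248,216:242]; b=cv2.resize(b,None,fx=30,fy=30,interpolation=cv2.INTER_NEAREST)
g=cv2.normalize(cv2.cvtColor(b,cv2.COLOR_BGR2GRAY),None,0,255,cv2.NORM_MINMAX)
cv2.imwrite('pics/t4.png',g)
```

```text
C [ 0.51897471 -0.06326996  0.142     ]
finTop 63.5 72.1
fin in 55.1 72.8
fin out 72.1 72.3
fp 42.2 75.0
fp2 40.7 75.4
rp 39.0 128.6
70 fin top in/out [147. 163.] [ 83. 141.] fin base out [ 97. 150.] pin top/base [207. 178.] [222. 190.]
72 fin top in/out [143. 173.] [ 78. 153.] fin base out [ 93. 161.] pin top/base [204. 185.] [220. 196.]
74 fin top in/out [140. 183.] [ 75. 165.] fin base out [ 89. 173.] pin top/base [202. 193.] [218. 203.]
```

View pics/t4.png

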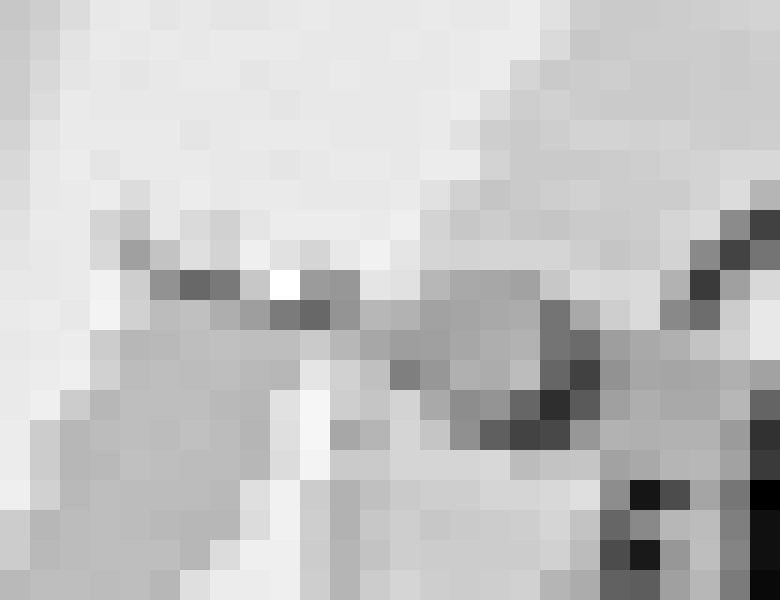

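The lever sits at about 73.3–73.5° against the fin at 72.0°, so it needs another −1.3°. I'll return around the pins, then apply that.

arm_command:
  deltas:
    - [[0,-4,0,0,0,0],[0,-4,0,0,0,0],[0,-4,0,0,0,0],[0,-4,0,0,0,0],[0,0,0,0,0,0],[0,0,0,0,0,0],[0,0,-2,0,0,0],[0,0,-2,0,0,0],[0,0,-2,0,0,0],[0,0,-2,0,0,0],[0,0,0,0,0,0],[0,0,0,0,0,0]]

```text
t: 6.3
tool_pos: [0.5103, -0.024, 0.1358]
orientation: [-1.995, -2.424, 0.002]
force: [1.0, -0.4, 0.3]
opening: 0.0745
gripper_force: 0.0
```

arm_command:
  deltas:
    - [[0,0,0,0,0,0],[0,0,0,0,0,0],[0,0,0,0,0,0],[0,0,0,0,0,0],[0,0,0,0,0,0],[0,0,0,0,0,0]]
  gripper: 0.05
  squeeze: 4

```text
t: 6.8
tool_pos: [0.5116, -0.0246, 0.1375]
orientation: [1.997, 2.425, 0.001]
force: [-2.3, 1.2, 5.3]
opening: 0.0502
gripper_force: 4.0
```

```bash
cat >> st.py <<'E'
C=np.array([.519,-.0635]); e=np.radians(y); yd=np.array([np.cos(e),np.sin(e)]); 
for sg,n in((1,'focus'),(-1,'ring')):
    # pin centre: on line at distance (o/2-5mm) along yd, at radius 42 from C
    a=(p[:2]-C)@yd+sg*(o/2-.005); print(n,'pin angle if in contact %.2f'%(y+90-np.degrees(np.arcsin(a/.042))))
E
python3 st.py
```

```text
t 6.8 [ 0.5116 -0.0246  0.1375] beta(tool) 101.06 pos: r 39.9 ang 100.7 open 50.21 theta 57.2 F [-2.3431  1.202   5.2728] grip 4.02 [ 0.1927  0.5972 -0.0614]
focus pin angle if in contact 72.20
ring pin angle if in contact 129.40
```

The focus pin now reads 72.2°. I'm starting to tighten: small closing steps while rotating the tool about the lens axis, so the focus-side finger stays put, with the squeeze capped at 11 N.

arm_command:
  deltas:
    - [[0.07,0.013,0,0,0,-1],[0,0,0,0,0,0],[0,0,0,0,0,0]]
  gripper: 0.05
  squeeze: 11

```text
t: 7.05
tool_pos: [0.5124, -0.0241, 0.1375]
orientation: [2.018, 2.408, 0.001]
force: [-2.5, 2.1, 5.8]
opening: 0.0491
gripper_force: 7.0
```

```bash
python3 st.py
```

```text
t 7.05 [ 0.5124 -0.0241  0.1375] beta(tool) 100.06 pos: r 40.2 ang 99.5 open 49.07 theta 55.4 F [-2.5068  2.1334  5.7559] grip 7.02 [ 0.364   0.5321 -0.1256]
focus pin angle if in contact 71.81
ring pin angle if in contact 127.26
```

arm_command:
  deltas:
    - [[0.07,0.012,0,0,0,-1],[0,0,0,0,0,0],[0,0,0,0,0,0]]
  gripper: 0.022

```text
t: 7.3
tool_pos: [0.513, -0.0237, 0.1375]
orientation: [-2.039, -2.39, -0.002]
force: [-2.7, 4.5, 6.0]
opening: 0.048
gripper_force: 7.5
```

```bash
python3 st.py
```

```text
t 7.3 [ 0.513  -0.0237  0.1375] beta(tool) 99.07 pos: r 40.5 ang 98.4 open 48.03 theta 53.8 F [-2.654   4.5443  5.9635] grip 7.48 [ 0.6296  0.5335 -0.1455]
focus pin angle if in contact 71.54
ring pin angle if in contact 125.38
```

arm_command:
  deltas:
    - [[0.03,-0.02,0,0,0,-1],[0,0,0,0,0,0],[0,0,0,0,0,0]]
  gripper: -0.006

```text
t: 7.55
tool_pos: [0.5137, -0.0233, 0.1375]
orientation: [-2.059, -2.372, -0.004]
force: [-1.2, 6.3, 5.1]
opening: 0.0467
gripper_force: 8.4
```

```bash
python3 st.py
```

```text
t 7.55 [ 0.5137 -0.0233  0.1375] beta(tool) 98.09 pos: r 40.9 ang 97.5 open 46.65 theta 51.7 F [-1.1867  6.2563  5.0826] grip 8.42 [ 1.0751  0.2639 -0.0944]
focus pin angle if in contact 71.64
ring pin angle if in contact 123.38
```

arm_command:
  deltas:
    - [[0.06,0,0,0,0,-1],[0,0,0,0,0,0],[0,0,0,0,0,0]]
  gripper: -0.034

```text
t: 7.8
tool_pos: [0.5143, -0.0229, 0.1375]
orientation: [-2.079, -2.354, -0.005]
force: [-1.8, 7.5, 4.8]
opening: 0.0455
gripper_force: 9.0
```

```bash
python3 st.py
```

```text
t 7.8 [ 0.5143 -0.0229  0.1375] beta(tool) 97.09 pos: r 41.1 ang 96.5 open 45.52 theta 50.0 F [-1.8025  7.5268  4.8028] grip 8.96 [ 1.3732  0.2769 -0.0037]
focus pin angle if in contact 71.53
ring pin angle if in contact 121.57
```

arm_command:
  deltas:
    - [[0.065,0,0,0,0,-1],[0,0,0,0,0,0],[0,0,0,0,0,0]]
  gripper: -0.062

```text
t: 8.05
tool_pos: [0.515, -0.0226, 0.1375]
orientation: [-2.099, -2.336, -0.005]
force: [0.2, 10.0, 5.0]
opening: 0.0439
gripper_force: 9.3
```

```bash
python3 st.py
```

```text
t 8.05 [ 0.515  -0.0226  0.1375] beta(tool) 96.10 pos: r 41.4 ang 95.6 open 43.89 theta 47.6 F [0.2029 9.9522 5.0302] grip 9.32 [ 1.6413  0.2354 -0.0425]
focus pin angle if in contact 71.83
ring pin angle if in contact 119.41
```

Radial friction is building up (+y, about 10 N) because the pins slide outward along the pads. I'll let the tool follow outward to relieve it, and continue.

arm_command:
  deltas:
    - [[0.03,0.15,0,0,0,-0.5],[0,0,0,0,0,0],[0,0,0,0,0,0]]
  gripper: -0.076

```text
t: 8.3
tool_pos: [0.5152, -0.0222, 0.1375]
orientation: [2.11, 2.327, 0.003]
force: [-1.2, 5.2, 6.0]
opening: 0.0434
gripper_force: 8.2
```

```bash
python3 st.py
```

```text
t 8.3 [ 0.5152 -0.0222  0.1375] beta(tool) 95.59 pos: r 41.7 ang 95.2 open 43.38 theta 46.8 F [-1.1993  5.236   5.9712] grip 8.18 [ 0.869   0.2191 -0.109 ]
focus pin angle if in contact 71.77
ring pin angle if in contact 118.61
```

arm_command:
  deltas:
    - [[0.06,0.05,0,0,0,-1],[0,0,0,0,0,0],[0,0,0,0,0,0]]
  gripper: -0.104

```text
t: 8.55
tool_pos: [0.5159, -0.0218, 0.1374]
orientation: [2.131, 2.308, 0.003]
force: [-1.2, 4.9, 5.5]
opening: 0.042
gripper_force: 7.8
```

```bash
python3 st.py
```

```text
t 8.55 [ 0.5159 -0.0218  0.1374] beta(tool) 94.58 pos: r 42.1 ang 94.3 open 42.02 theta 44.8 F [-1.248   4.863   5.5486] grip 7.79 [ 0.8049  0.1949 -0.0775]
focus pin angle if in contact 71.87
ring pin angle if in contact 116.68
```

arm_command:
  deltas:
    - [[0.06,0.06,0,0,0,-1],[0,0,0,0,0,0],[0,0,0,0,0,0]]
  gripper: -0.132

```text
t: 8.8
tool_pos: [0.5166, -0.0213, 0.1375]
orientation: [2.151, 2.289, 0.003]
force: [-0.3, 4.5, 4.5]
opening: 0.0406
gripper_force: 7.5
```

```bash
python3 st.py
```

```text
t 8.8 [ 0.5166 -0.0213  0.1375] beta(tool) 93.56 pos: r 42.5 ang 93.3 open 40.65 theta 42.8 F [-0.3154  4.4986  4.4752] grip 7.54 [0.7635 0.0265 0.0007]
focus pin angle if in contact 71.89
ring pin angle if in contact 114.68
```

arm_command:
  deltas:
    - [[0.06,0.05,0,0,0,-1],[0,0,0,0,0,0],[0,0,0,0,0,0]]
  gripper: -0.16

```text
t: 9.05
tool_pos: [0.5172, -0.021, 0.1374]
orientation: [2.171, 2.269, 0.003]
force: [0.2, 5.5, 5.1]
opening: 0.0397
gripper_force: 7.5
```

```bash
python3 st.py
```

```text
t 9.05 [ 0.5172 -0.021   0.1374] beta(tool) 92.53 pos: r 42.8 ang 92.4 open 39.73 theta 41.5 F [0.2085 5.5493 5.1017] grip 7.52 [ 0.8369 -0.0816 -0.0416]
focus pin angle if in contact 71.64
ring pin angle if in contact 113.10
```

arm_command:
  deltas:
    - [[0.06,0.05,0,0,0,-1],[0,0,0,0,0,0],[0,0,0,0,0,0]]
  gripper: -0.188

```text
t: 9.3
tool_pos: [0.5179, -0.0206, 0.1374]
orientation: [2.191, 2.25, 0.003]
force: [0.9, 4.6, 4.4]
opening: 0.038
gripper_force: 7.7
```

```bash
python3 st.py
```

```text
t 9.3 [ 0.5179 -0.0206  0.1374] beta(tool) 91.52 pos: r 43.2 ang 91.5 open 38.03 theta 39.0 F [0.9233 4.629  4.4387] grip 7.72 [ 0.7875 -0.2274 -0.0096]
focus pin angle if in contact 72.00
ring pin angle if in contact 110.99
```

arm_command:
  deltas:
    - [[0.06,0.02,0,0,0,-1],[0,0,0,0,0,0],[0,0,0,0,0,0]]
  gripper: -0.216

```text
t: 9.55
tool_pos: [0.5185, -0.0203, 0.1373]
orientation: [2.21, 2.231, 0.003]
force: [1.3, 5.3, 4.6]
opening: 0.037
gripper_force: 7.9
```

```bash
python3 st.py
```

```text
t 9.55 [ 0.5185 -0.0203  0.1373] beta(tool) 90.53 pos: r 43.5 ang 90.6 open 37.00 theta 37.5 F [1.3037 5.3027 4.565 ] grip 7.89 [ 0.8582 -0.2846 -0.0788]
focus pin angle if in contact 71.87
ring pin angle if in contact 109.36
```

arm_command:
  deltas:
    - [[0.06,0.02,0,0,0,-1],[0,0,0,0,0,0],[0,0,0,0,0,0]]
  gripper: -0.244

```text
t: 9.8
tool_pos: [0.5192, -0.0201, 0.1373]
orientation: [2.23, 2.212, 0.003]
force: [1.7, 5.8, 4.0]
opening: 0.0355
gripper_force: 8.0
```

```bash
python3 st.py
```

```text
t 9.8 [ 0.5192 -0.0201  0.1373] beta(tool) 269.53 pos: r 43.7 ang 89.7 open 35.51 theta 35.4 F [1.7061 5.8339 3.9824] grip 7.97 [ 0.8478 -0.4109 -0.044 ]
focus pin angle if in contact 251.62
ring pin angle if in contact 286.97
```

arm_command:
  deltas:
    - [[0.06,0.02,0,0,0,-1],[0,0,0,0,0,0],[0,0,0,0,0,0]]
  gripper: -0.272

```text
t: 10.05
tool_pos: [0.5198, -0.0198, 0.1372]
orientation: [2.249, 2.192, 0.003]
force: [2.4, 6.5, 4.0]
opening: 0.0341
gripper_force: 7.9
```

```bash
python3 st.py
```

```text
t 10.05 [ 0.5198 -0.0198  0.1372] beta(tool) 268.53 pos: r 44.0 ang 88.9 open 34.10 theta 33.3 F [2.3881 6.5446 4.0329] grip 7.89 [ 0.917  -0.4682  0.0373]
focus pin angle if in contact 251.42
ring pin angle if in contact 284.76
```

```bash
sed -i 's/)%180$/+90)%180-90/' h.py; python3 st.py
```

```text
t 10.05 [ 0.5198 -0.0198  0.1372] beta(tool) 88.53 pos: r 44.0 ang 88.9 open 34.10 theta 33.3 F [2.3881 6.5446 4.0329] grip 7.89 [ 0.917  -0.4682  0.0373]
focus pin angle if in contact 72.30
ring pin angle if in contact 105.65
```

arm_command:
  deltas:
    - [[0.06,0.01,0,0,0,-1],[0,0,0,0,0,0],[0,0,0,0,0,0]]
  gripper: -0.3

```text
t: 10.3
tool_pos: [0.5204, -0.0196, 0.1372]
orientation: [2.268, 2.173, 0.004]
force: [2.6, 5.2, 3.9]
opening: 0.0331
gripper_force: 8.0
```

```bash
python3 st.py
```

```text
t 10.3 [ 0.5204 -0.0196  0.1372] beta(tool) 87.53 pos: r 44.2 ang 88.1 open 33.13 theta 32.0 F [2.5957 5.1596 3.8941] grip 8.02 [ 1.0682 -0.4731 -0.0147]
focus pin angle if in contact 72.18
ring pin angle if in contact 104.15
```

arm_command:
  deltas:
    - [[0.06,0.01,0,0,0,-1],[0,0,0,0,0,0],[0,0,0,0,0,0]]
  gripper: -0.328

```text
t: 10.55
tool_pos: [0.521, -0.0194, 0.1372]
orientation: [2.287, 2.153, 0.004]
force: [2.6, 6.4, 4.2]
opening: 0.0314
gripper_force: 8.0
```

```bash
python3 st.py
```

```text
t 10.55 [ 0.521  -0.0194  0.1372] beta(tool) 86.54 pos: r 44.4 ang 87.4 open 31.38 theta 29.5 F [2.5932 6.4062 4.2085] grip 8.02 [ 1.0307 -0.5757  0.0263]
focus pin angle if in contact 72.68
ring pin angle if in contact 102.18
```

arm_command:
  deltas:
    - [[0.1,-0.01,0,0,0,-1],[0,0,0,0,0,0],[0,0,0,0,0,0]]
  gripper: -0.356

```text
t: 10.8
tool_pos: [0.5217, -0.0194, 0.137]
orientation: [-2.306, -2.133, -0.003]
force: [0.9, 6.0, 5.2]
opening: 0.0302
gripper_force: 9.3
```

```bash
python3 st.py
```

```text
t 10.8 [ 0.5217 -0.0194  0.137 ] beta(tool) 85.54 pos: r 44.5 ang 86.5 open 30.24 theta 27.9 F [0.8998 6.0364 5.1906] grip 9.28 [ 1.1324 -0.2387 -0.0759]
focus pin angle if in contact 72.66
ring pin angle if in contact 100.55
```

arm_command:
  deltas:
    - [[0.08,-0.01,0,0,0,-1],[0,0,0,0,0,0],[0,0,0,0,0,0]]
  gripper: -0.384

```text
t: 11.05
tool_pos: [0.5224, -0.0193, 0.137]
orientation: [-2.324, -2.113, -0.003]
force: [-0.5, 8.1, 5.0]
opening: 0.0289
gripper_force: 10.5
```

```bash
python3 st.py
```

```text
t 11.05 [ 0.5224 -0.0193  0.137 ] beta(tool) 84.54 pos: r 44.6 ang 85.7 open 28.86 theta 25.9 F [-0.5331  8.0608  4.9879] grip 10.49 [ 1.284  -0.1188 -0.0691]
focus pin angle if in contact 72.77
ring pin angle if in contact 98.73
```

The grip force is now rising (8.0 → 10.5 N), so the gasket has been met. I'll nudge the hold slightly clockwise, relieve the radial friction, and finish with the squeeze capped at 14.5 N.

arm_command:
  deltas:
    - [[0.13,0.04,0,0,0,-1],[0,0,0,0,0,0],[0,0,0,0,0,0]]
  gripper: -0.405
  squeeze: 14.5

```text
t: 11.3
tool_pos: [0.5233, -0.0192, 0.137]
orientation: [-2.343, -2.092, -0.001]
force: [-1.0, 5.9, 5.5]
opening: 0.0284
gripper_force: 10.8
```

```bash
python3 st.py
```

```text
t 11.3 [ 0.5233 -0.0192  0.137 ] beta(tool) 83.53 pos: r 44.8 ang 84.5 open 28.38 theta 25.3 F [-0.9523  5.9364  5.5415] grip 10.77 [ 1.0664  0.2667 -0.1124]
focus pin angle if in contact 71.92
ring pin angle if in contact 97.21
```

arm_command:
  deltas:
    - [[0.1,0.03,0,0,0,-0.7],[0,0,0,0,0,0],[0,0,0,0,0,0]]
  gripper: -0.425

```text
t: 11.55
tool_pos: [0.524, -0.0191, 0.1369]
orientation: [-2.355, -2.078, -0.0]
force: [-2.7, 5.6, 6.4]
opening: 0.027
gripper_force: 11.4
```

```bash
python3 st.py
```

```text
t 11.55 [ 0.524  -0.0191  0.1369] beta(tool) 82.83 pos: r 44.9 ang 83.6 open 27.03 theta 23.4 F [-2.7122  5.633   6.3658] grip 11.43 [ 0.8426  0.5096 -0.15  ]
focus pin angle if in contact 71.93
ring pin angle if in contact 95.32
```

arm_command:
  deltas:
    - [[0.07,0.02,0,0,0,-0.7],[0,0,0,0,0,0],[0,0,0,0,0,0]]
  gripper: -0.445

```text
t: 11.8
tool_pos: [0.5246, -0.0191, 0.1369]
orientation: [-2.368, -2.063, 0.0]
force: [-4.0, 4.8, 6.5]
opening: 0.0264
gripper_force: 12.3
```

```bash
python3 st.py
```

```text
t 11.8 [ 0.5246 -0.0191  0.1369] beta(tool) 82.12 pos: r 45.1 ang 82.9 open 26.41 theta 22.5 F [-4.0484  4.7521  6.5097] grip 12.25 [ 0.7528  0.6062 -0.1303]
focus pin angle if in contact 71.60
ring pin angle if in contact 94.13
```

arm_command:
  deltas:
    - [[0.05,0.02,0,0,0,-0.5],[0,0,0,0,0,0],[0,0,0,0,0,0]]
  gripper: -0.46

```text
t: 12.05
tool_pos: [0.5251, -0.019, 0.1369]
orientation: [-2.377, -2.053, 0.0]
force: [-3.6, 4.2, 6.7]
opening: 0.0253
gripper_force: 12.8
```

```bash
python3 st.py
```

```text
t 12.05 [ 0.5251 -0.019   0.1369] beta(tool) 81.62 pos: r 45.2 ang 82.3 open 25.28 theta 21.0 F [-3.6323  4.151   6.6842] grip 12.82 [ 0.7069  0.7153 -0.1487]
focus pin angle if in contact 71.81
ring pin angle if in contact 92.77
```

Estimates of the ring-pin force now span 12.5–16 N, with a best value near 14 N. I'll hold still briefly to confirm it has settled.

arm_command:
  deltas:
    - [[0,0,0,0,0,0],[0,0,0,0,0,0],[0,0,0,0,0,0],[0,0,0,0,0,0]]

```text
t: 12.38
tool_pos: [0.525, -0.019, 0.1369]
orientation: [-2.377, -2.053, 0.0]
force: [-3.9, 4.7, 7.0]
opening: 0.0256
gripper_force: 12.9
```

```bash
python3 st.py
```

```text
t 12.3833 [ 0.525  -0.019   0.1369] beta(tool) 81.62 pos: r 45.2 ang 82.4 open 25.57 theta 21.4 F [-3.9152  4.6926  6.9538] grip 12.85 [ 0.7234  0.6596 -0.155 ]
focus pin angle if in contact 71.69
ring pin angle if in contact 93.05
```

arm_command:
  deltas:
    - [[0.02,0.01,0,0,0,-0.3],[0,0,0,0,0,0],[0,0,0,0,0,0],[0,0,0,0,0,0]]
  gripper: -0.472

```text
t: 12.72
tool_pos: [0.5253, -0.019, 0.1369]
orientation: [-2.383, -2.047, 0.0]
force: [-3.5, 4.3, 6.7]
opening: 0.0253
gripper_force: 13.7
```

```bash
python3 st.py
```

```text
t 12.7167 [ 0.5253 -0.019   0.1369] beta(tool) 81.32 pos: r 45.3 ang 82.0 open 25.30 theta 21.0 F [-3.4634  4.3482  6.6926] grip 13.71 [ 0.671   0.5769 -0.1512]
focus pin angle if in contact 71.48
ring pin angle if in contact 92.48
```

Snug at about 13–15 N. I'll release, lift and step aside to verify.

arm_command:
  deltas:
    - [[0,0,0,0,0,0],[0,0,0,0,0,0],[0,0,0,0,0,0],[0,0,0,0,0,0],[0,0,2,0,0,0],[0,0,2,0,0,0],[0,0,2,0,0,0],[0,0,2,0,0,0],[0,4,0,0,0,0],[0,4,0,0,0,0],[0,4,0,0,0,0],[0,4,0,0,0,0]]
  gripper: 0.1

```text
t: 13.72
tool_pos: [0.5256, 0.142, 0.2168]
orientation: [2.383, 2.045, 0.001]
force: [0.6, 0.3, -0.5]
opening: 0.0515
gripper_force: 0.0
```

```bash
python3 st.py
python3 - <<'E'
from h import *
im=eyes.read_camera('top'); cv2.imwrite('pics/top5.png',im); b=im[220:260,212:272]
b=cv2.resize(b,None,fx=13,fy=13,interpolation=cv2.INTER_NEAREST)
b=cv2.createCLAHE(2.5,(1,1)).apply(cv2.cvtColor(b,cv2.COLOR_BGR2GRAY))
cv2.imwrite('pics/t5.png',b)
E
```

```text
t 13.7167 [0.5256 0.142  0.2168] beta(tool) 81.27 pos: r 205.9 ang 88.2 open 51.54 theta 59.3 F [ 0.5799  0.342  -0.5448] grip 0.00 [-0.0767 -0.0842  0.0341]
focus pin angle if in contact 86.56
ring pin angle if in contact nanst.py:8: RuntimeWarning: invalid value encountered in arcsin
  a=(p[:2]-C)@yd+sg*(o/2-.005); print(n,'pin angle if in contact %.2f'%(y+90-np.degrees(np.arcsin(a/.042))))
```

View pics/t5.png

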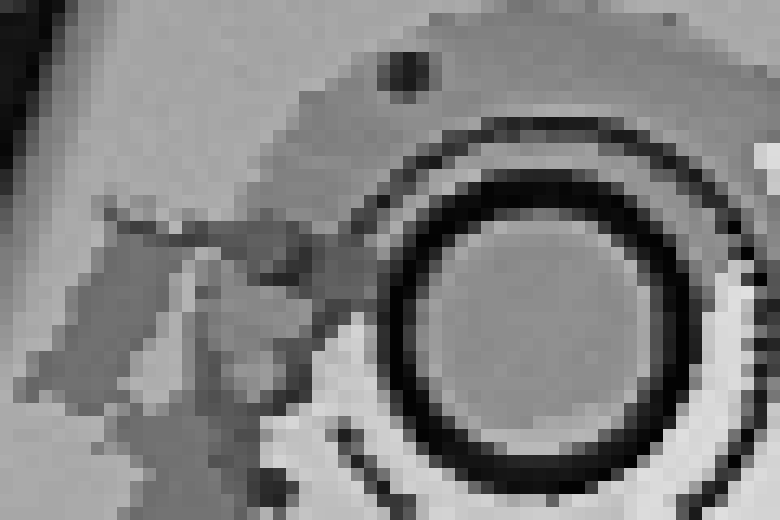

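The top view shows the focus pin at crop (268,240) in line with the fin, with the ring pin below it. I'll do one numeric check of the pin against the fin.

Run:
```python
from h import *
G=lambda n:cv2.resize(cv2.imread(f'pics/{n}.png',0),None,fx=8,fy=8,interpolation=cv2.INTER_CUBIC)
a,b=G('top3'),G('top5')
for n,(u,v) in(('pin',(232,239)),('fin',(223,236)),('glass',(253,245))):
    h=4 if n!='glass' else 10
    T=a[(v-h)*8:(v+h)*8,(u-h)*8:(u+h)*8]; S=b[(v-h-3)*8:(v+h+3)*8,(u-h-3)*8:(u+h+3)*8]
    _,m,_,l=cv2.minMaxLoc(cv2.matchTemplate(S,T,cv2.TM_CCOEFF_NORMED)); print(n,'shift px',(np.array(l)-24)/8,round(m,2))
C=ray('top',252.75,245.05,.142)
p0=np.array([231.7,238.7])
for p in((231.7,238.7),(232.15,238.0)):
    d=ray('top',*p,.162)-C; print(np.hypot(*d[:2]),np.degrees(np.arctan2(d[1],d[0])))
```

```text
pin shift px [ 0.25  -0.875] 0.97
fin shift px [0. 0.] 1.0
glass shift px [0. 0.] 1.0
0.04198464871152952 73.69454135633399
0.041551107443930486 71.53522056056333
```

The lever matches the fin to within about 0.5–1° (the limit of what I can measure), the glass and fin haven't moved, and the robot is clear. Handing in.

```bash
python3 -c "
from h import *
print(ticket.close_job())"
```

```text
the job is handed in; nothing more can be done
None
```

I handed the job in at about 14 s: the focus lever lines up with the fin to within about 1°, and the lock ring was nipped up on its gasket at an estimated 13–15 N at its pin while the lever was held; no verdict came back.

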